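# Borescope check of a bottom-bracket shell

### The job

A flat spanner has been left lying across the mouth of the upright bottom-bracket shell: take it off and lay it gently, without dropping it, flat in the long empty compartment of the tool tray, and let go of it. Then lift the borescope out of its stand and lower its stem upright through the bore of the shell without touching the shell or its clamp fixture, until the tip looks out about 20 mm below the shell's lower end. Finish while still holding the borescope there, motionless and centred in the bore, and leave everything else on the bench where it is.

Things in the scene. Friction and masses are not known exactly. Their poses are not given: they have to be found in the camera images.
- spanner_mid (a point): centre (half-way up) of the flat double-ended spanner: 170 long (its x axis), black rubber-dipped handle in the middle 110 long, 22 wide (y) and 10 thick (z), steel open jaws at both ends 34 wide and 8 thick, undersides level; about 0.15 kg, balanced at this point. It starts lying across the shell's mouth, its underside at 123 mm above the bench. Either end may point either way in the tray.
- tray_long (a point): centre of the floor of the tray's long empty compartment: 204 long (this point's x axis) by 80 wide (y), floor 4 mm above the bench, walls 4 thick rising 12 above the floor. The tray (grey plastic, fixed to the bench, 212 x 148) also has two short compartments on the -y side of the long one, holding a tyre lever and a lockring.
- shell_top (a point): centre of the upper mouth of the bottom-bracket shell, 123 mm above the bench: bare aluminium tube standing upright (z axis up along the bore), bore 34 diameter, outside 41, 68 long, fixed to a bench fixture. The clamp post (34 x 50, top 112 mm above the bench) stands 80 mm away along +x of this point, joined by a stub tube; a second stub sticks 48 mm out along +y (top 102 mm above the bench).
- shell_bottom (a point): centre of the shell's open lower end, 55 mm above the bench, right under shell_top; the fixture's base plate below it is 12 mm thick, leaving 43 mm free.
- scope_grip (a point): middle of the grip of the borescope: grey upright cylinder 28 diameter reaching 32 below to 26 above this point, with a 24 diameter eyepiece 6 high on top. It starts upright in its stand, this point about 155 mm above the bench. About 0.22 kg.
- scope_tip (a point): lower tip of the borescope's stem, 150 below scope_grip along its axis (z points from tip to grip): stem 16 diameter and 110 long, then a collar 40 diameter and 8 high that rests on the stand.
- scope_collar (a point): underside centre of the borescope's collar, 110 above the tip and 40 below scope_grip on its axis.
- stand_hole (a point): centre of the 22 diameter hole in the stand's top plate (80 x 80, 15 thick, top 115 mm above the bench, on four legs, fixed); the borescope's stem hangs through it, the collar resting on top, so the stem must be lifted straight up more than 110 to be clear.
- tyre_lever: bystander: black tyre lever 80 x 22 x 7 in a short tray compartment
- lockring: bystander: steel lockring 40 diameter, 8 high, in the other short tray compartment
- steel_mug: bystander: steel mug 80 diameter, 85 high, origin under its centre
- paper_cup: bystander: paper cup 72 diameter, 90 high, origin under its centre
- pad_carton: bystander: cardboard carton 70 x 45 x 30, origin under its centre
- oil_bottle: bystander: bottle 44 diameter, 110 high, origin under its centre
- bench_driver: bystander: screwdriver lying at the far side
There are look-alikes about, which are no part of the job. Of the things like the part that bears scope_grip, leave any that is blue; of the rest the larger one is meant.

How it is judged (in metres and radians):
On the way, in this order (a step that is already met when the one before it is completed fails the run):
1. the spanner lies flat in the long compartment of the tray, released (x of spanner_mid in the frame of tray_long between -0.025 and 0.025 m and y of spanner_mid in the frame of tray_long between -0.03 and 0.03 m and z of spanner_mid in the frame of tray_long below 0.009 m and angle between the z axis of spanner_mid and the z axis of tray_long, either way round below 0.08 rad and contact force between spanner and the fingers below 0.1 N and linear speed of spanner below 0.03 m/s), for 0.3 s.
2. the borescope is lifted out of its stand, its tip above the stand's plate (height (world z) of scope_tip above 0.117 m and contact force between scope and the fingers above 0.5 N), for 0.1 s.
3. the tip has entered the mouth of the shell from above (z of scope_tip in the frame of shell_top between -0.06 and -0.003 m and horizontal distance between scope_tip and shell_top below 0.009 m), for 0.05 s.
At the end, for the whole second after the job is handed in: Spanner flat and released in the long compartment (centre within 25 mm along, 30 mm across of its centre); borescope gripped, still, upright within 0.08 rad, tip 8 to 34 mm below the shell's lower end, tip and collar within 5 mm of the bore axis, not touching shell or fixture (x of spanner_mid in the frame of tray_long between -0.025 and 0.025 m and y of spanner_mid in the frame of tray_long between -0.03 and 0.03 m and z of spanner_mid in the frame of tray_long below 0.009 m and angle between the z axis of spanner_mid and the z axis of tray_long, either way round below 0.08 rad and contact force between spanner and the fingers below 0.1 N and z of scope_tip in the frame of shell_bottom between -0.034 and -0.008 m and horizontal distance between scope_tip and shell_bottom below 0.005 m and horizontal distance between scope_collar and shell_top below 0.005 m and angle between scope_tip's own z axis and vertical below 0.08 rad and linear speed of scope below 0.01 m/s and contact force between scope and the fingers above 0.5 N and contact force between scope and fixture below 0.1 N); the arm keeps its last pose, push and grip.
It fails at once if the borescope touches the shell or its fixture (contact force between scope and fixture above 0.4 N).
It fails at once if the spanner is dropped or flung (moves faster than 0.7 m/s out of the fingers, a fall of about 25 mm) (linear speed of spanner above 0.7 m/s and contact force between spanner and the fingers below 0.02 N).
It fails at once if something else on the bench is disturbed (moved more than 30 mm) (distance of any of tyre_lever, lockring, steel_mug, paper_cup, pad_carton, oil_bottle, bench_driver from where it was at the start of the episode above 0.03 m).
It also fails if it takes over 62 s, if anything falls off the work surface, if the arm or the gripper's body presses on something with over 40 N, if the wrist force passes 120 N, or if a joint passes its speed limit or range.

### The arm

A 6-joint arm with a two-finger parallel gripper is mounted at the origin on the work surface. World frame = base frame: x ahead of the robot, y to its left, z up, the work surface at z = 0. Lengths are in m, angles in degrees, forces in N, time in s.
With the tool pointing down it reaches from about 0.35 to 0.725 m from the base axis. Payload 4.3 kg.
Tool frame: the origin (TCP) lies midway between the tips of the shut fingers; the grasp point (between the pads) lies 19 mm behind it; z points along the fingers, y is the direction in which the jaws open and shut (so a half turn about z gives the same grasp; the last joint's range is limited). The gripper opens to 85 mm and grips with 20 to 120 N. Pads are 22 mm wide; open, the fingers measure 114 mm over their backs; the gripper's body (76 mm by 85 mm) begins 54 mm behind the grasp point. The pads swing forward as they close: fully open they stand 13 mm farther back than shut.
Start: joints at [-80.919, 21.618, 4.641, 73.018, 0, 83.68], TCP at [0.153, -0.554, 0.193] pointing down, gripper open.
Joint ranges: [-156.06, 156.06], [-48.1, 94.91], [-58.44, 69.94], [-101.28, 121.22], [-78.64, 73.56], [-180, 180]. Speed limits (degrees/s): [147.25, 147.25, 180, 180, 180, 180].

### API

Orientations are given as [roll, pitch, yaw] about the fixed x, y, z axes, in that order (R = Rz(yaw) Ry(pitch) Rx(roll)).
In Python, from plant import sense, capture, close_job gives the robot as it stands.
- The arm moves only by the tool apply_moves, never from a script. Its argument "moves" is a list that holds one entry, the list of rows, each a list of 7 numbers: the gripper command: -1 is fully open, 1 is shut, values between are in proportion, then the shift along the tool's x, y, z scaled (see below), then the turn, a rotation vector about the tool's x, y, z scaled (see below). In form: [[[grip, tx, ty, tz, ax, ay, az], ...]]. A call has 1 to 20 rows; each row is the pose to reach, as a shift and turn from the pose commanded when the call began, along the tool's axes at that moment; what a row does not reach only later rows make up. The controller multiplies each number of a shift by 0.25 m and each number of a turn by 90 degrees. A row lasts 1/8 s, in which the tool goes at most 62.5 mm and 10.7 degrees, less where a joint would pass 70% of its speed; a pose out of reach is approached as far as the arm can. A call with a number of a shift or a turn outside -1 to 1 is refused whole. A call with a gripper value outside its range is refused whole. The fingers move at their own pace and stop on an object; "newtons" is the grip in N (left out, the last holds). Time passes only in rows, so rows that repeat a pose let the fingers close. It gives the time, the measured TCP pose, the force and the opening at its end, in the units of the state.
- sense(): the state, without advancing time (a new reading comes with each control period).
- capture(name): name is "side" or "top"; returns a dict with "img" (420x560x3 uint8, blue, green, red), "fx", "fy", "cx", "cy" (pixels), "rvec" (rotation vector, rad) and "tvec" (3), from world to camera coordinates, as OpenCV has them. Camera axes: x right, y down, z forward; pixel columns grow to the right and rows downward; lengths in m; the calibration is good to about 2 mm. A picture is of the moment at which its call begins. There is no depth.
- close_job(): hands the job in, once; it reports no verdict.
The state is a dict: "clock": time; "joint_positions": joint angles; "joint_vel": joint speeds; "joint_torque": joint torques, N m; "ee_pos": TCP position; "ee_rot": TCP orientation; "force": force on the tool from outside, world axes, zero at the start; "wrist_torque": the same for the moment, N m; "finger_gap": finger opening in m.
Only numpy, scipy, OpenCV 4.12 (cv2) and the standard library are available. Lean on these libraries where they do the work, as an engineer would, in place of code of your own. Each camera call takes 0.05 s, during which the arm holds its last target. There are 200 camera calls.

## Working session

There is one attempt and no reset: what is moved stays moved. The work goes in short steps, Python scripts to look and compute and a tool call to move; the robot and the scene stay as the last step left them, time stands still between calls to the robot, and variables do not carry over. Pictures are saved under pics/ and viewed, on a budget of 10 in all, crops included, one or two more only if the job needs it, and the job is handed in when it is done.

Besides the shell and the picture viewer there is one more tool, called as name([rows], argument=value, ...), one row to a line, values as JSON. apply_moves: Moves the arm, as the interface text tells. Its arguments: {"type":"object","properties":{"moves":{"type":"array","items":{"type":"array","items":{"type":"array","items":{"type":"number","minimum":-1,"maximum":1}}}},"newtons":{"type":"number"}},"required":["moves"]}

```bash
mkdir -p pics; ls; python3 - <<'E'
from plant import sense, capture
import cv2,pickle
print(sense())
for n in("top","side"):
    c=capture(n); cv2.imwrite(f"pics/{n}0.png",c["img"]); pickle.dump(c,open(f"{n}0.pkl","wb")); print({k:v for k,v in c.items() if k!="img"})
E
```

```text
pics
{'clock': 0.0, 'joint_positions': array([-8.09187369e+01,  2.16613000e+01,  4.56351398e+00,  7.30176796e+01,
       -5.87898387e-04,  8.36812811e+01]), 'joint_vel': array([-0.08259965,  0.01022422,  0.04358464,  0.05681104, -0.01130479,
        0.02755368]), 'joint_torque': array([ 1.11749945e-03, -4.63601732e+01,  2.69877934e+01,  2.06494174e-02,
        8.15211092e-05, -2.47261403e-05]), 'ee_pos': array([ 0.15259197, -0.55363384,  0.19197082]), 'ee_rot': array([-1.79885171e+02, -1.21236964e-02,  1.53999705e+01]), 'force': array([-0.31391044,  0.55940454, -0.34107649]), 'wrist_torque': array([-0.02538295, -0.00307622, -0.01882743]), 'finger_gap': 0.08523726781667765}
{'fx': 428.5135275751641, 'fy': 428.5135275751641, 'cx': 281.43544091708605, 'cy': 208.35216464755266, 'rvec': array([ 2.13502202, -2.16384293,  0.17205017]), 'tvec': array([-0.03012062,  0.54878198,  1.01495613])}
{'fx': 452.2667938045449, 'fy': 452.2667938045449, 'cx': 273.71999189544846, 'cy': 210.09810022603926, 'rvec': array([ 0.24478045, -2.71884593,  1.36953879]), 'tvec': array([0.53145389, 0.15989662, 0.96866942])}
```

View pics/top0.png

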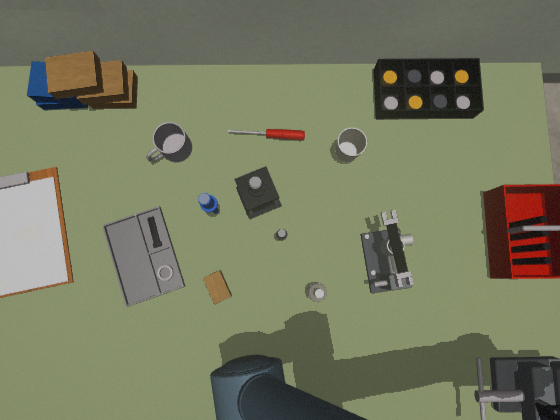

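View pics/side0.png

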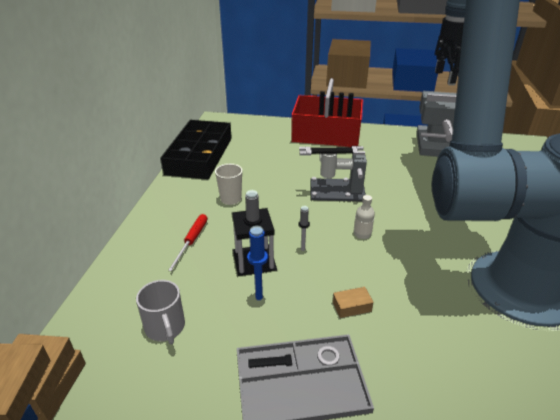

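```bash
cat > h.py <<'E'
import numpy as np,cv2,pickle
def load(n): return pickle.load(open(n+".pkl","rb"))
def ray(c,uv):
    R=cv2.Rodrigues(c["rvec"])[0]; o=-R.T@c["tvec"]
    return o,R.T@np.array([(uv[0]-c["cx"])/c["fx"],(uv[1]-c["cy"])/c["fy"],1])
def atz(c,uv,z):
    o,d=ray(c,uv); return o+d*(z-o[2])/d[2]
def proj(c,p):
    K=np.array([[c["fx"],0,c["cx"]],[0,c["fy"],c["cy"]],[0,0,1]])
    return cv2.projectPoints(np.array(p,float).reshape(-1,3),c["rvec"],c["tvec"],K,None)[0].reshape(-1,2)
def tri(c1,u1,c2,u2):
    A=[];b=[]
    for c,u in((c1,u1),(c2,u2)):
        o,d=ray(c,u);d/=np.linalg.norm(d);P=np.eye(3)-np.outer(d,d);A.append(P);b.append(P@o)
    return np.linalg.lstsq(np.vstack(A),np.hstack(b),rcond=None)[0]
def crop(img,x,y,w,h,s): return cv2.resize(img[y:y+h,x:x+w],None,fx=s,fy=s,interpolation=cv2.INTER_CUBIC)
E
python3 - <<'E'
from h import *
t=load("top0");s=load("side0")
a=crop(t["img"],350,200,80,60*5//3,5)   # 400x500
b=crop(t["img"],230,160,80,100,5)
cv2.imwrite("pics/c1.png",np.hstack([a,b]))
a=crop(s["img"],290,130,100,75,4)
b=crop(s["img"],220,180,100,125,4)
c=crop(t["img"],95,200,100,110,4)
a=np.vstack([a,np.zeros((500-300,400,3),np.uint8)])
cv2.imwrite("pics/c2.png",np.hstack([a,b]))
for n,c,u in(("spA",t,(390,215)),("spB",t,(404,283))):print(n,atz(c,u,.128))
for u in((105,223),(165,207),(184,288),(129,305)):print(atz(t,u,.016))
print(atz(t,(255,183),.187))
E
```

```text
spA [ 0.51703576 -0.28148386  0.128     ]
spB [ 0.36527074 -0.30463502  0.128     ]
[0.52061699 0.40375334 0.016     ]
[0.55920762 0.25525063 0.016     ]
[0.3578503  0.20364565 0.016     ]
[0.31910067 0.33630562 0.016     ]
[0.5819964  0.02005757 0.187     ]
```

View pics/c1.png

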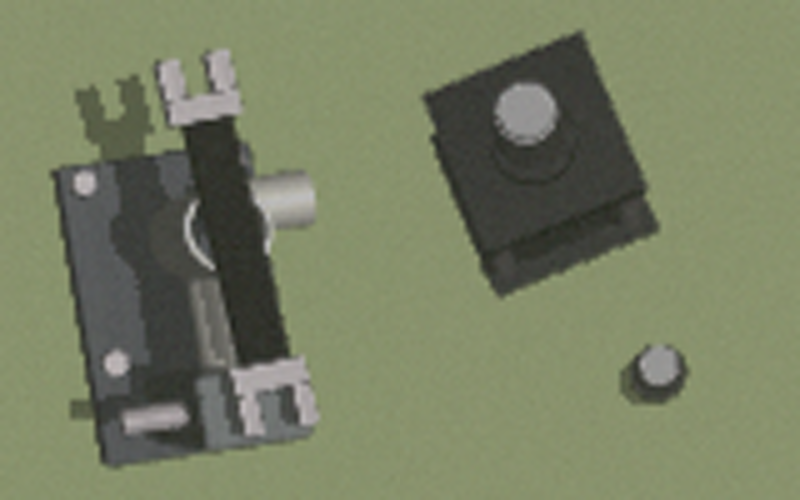

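View pics/c2.png

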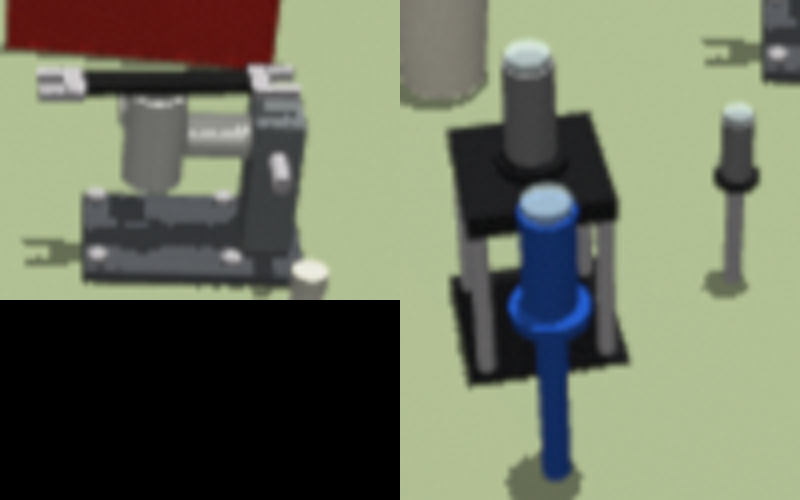

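```bash
python3 - <<'E'
from h import *
t=load("top0");s=load("side0")
f=lambda u,x,y,k:((u[0]+.5)/k-.5+x,(u[1]+.5)/k-.5+y)
T=lambda u:f(u,350,200,5); U=lambda u:f((u[0]-400,u[1]),230,160,5); V=lambda u:f(u,290,130,4); W=lambda u:f((u[0]-400,u[1]),220,180,4)
A=atz(t,T((194,57)),.127);B=atz(t,T((282,428)),.127);print("sp",A,B,(A+B)/2,np.linalg.norm(A-B),np.degrees(np.arctan2(*(A-B)[1::-1])))
A=atz(t,T((212,120)),.133);B=atz(t,T((266,362)),.133);print("handle",A,B,(A+B)/2,np.linalg.norm(A-B),np.degrees(np.arctan2(*(A-B)[1::-1])))
A=atz(s,V((38,83)),.128);B=atz(s,V((295,73)),.128);print("spside",A,B,(A+B)/2,np.linalg.norm(A-B))
print("scope top",atz(t,U((525,112)),.187),atz(s,W((528,53)),.187),tri(t,U((525,112)),s,W((528,53))))
print("stand corners",[atz(t,U(u),.115)[:2].round(4) for u in((423,95),(582,31),(647,187),(487,250))])
print("shellbot side", V((152,190)), atz(s,V((152,180)),.055))
print("blue",tri(t,(207,198),s,W((547,203))))
hsv=cv2.cvtColor(t["img"],cv2.COLOR_BGR2HSV);m=(hsv[...,1]<60).astype(np.uint8)
m2=np.zeros_like(m);m2[200:312,98:190]=m[200:312,98:190]
m2=cv2.morphologyEx(m2,cv2.MORPH_CLOSE,np.ones((5,5)))
c=max(cv2.findContours(m2,0,1)[0],key=cv2.contourArea)
w=np.array([atz(t,p[0],.016)[:2] for p in c],np.float32)*1000
r=cv2.minAreaRect(w);print("tray",r,cv2.boxPoints(r))
E
```

```text
sp [ 0.52634704 -0.27859194  0.127     ] [ 0.36039379 -0.30908647  0.127     ] [ 0.44337042 -0.29383921  0.127     ] 0.1687317297464709 10.412161207069763
handle [ 0.49689429 -0.28362911  0.133     ] [ 0.38933018 -0.30187187  0.133     ] [ 0.44311223 -0.29275049  0.133     ] 0.10910011828259981 9.625709806511335
spside [ 0.52226241 -0.27259899  0.128     ] [ 0.35699329 -0.31498008  0.128     ] [ 0.43962785 -0.29378953  0.128     ] 0.1706166415369886
scope top [0.58418771 0.02090115 0.187     ] [0.58041279 0.02590925 0.187     ] [0.58326214 0.02089859 0.18371641]
stand corners [array([0.6082, 0.0716]), array([ 0.6377, -0.0021]), array([ 0.5637, -0.0313]), array([0.5354, 0.0422])]
shellbot side (327.625, 177.125) [ 0.44383424 -0.2834374   0.055     ]
blue [0.5515013  0.12436208 0.17172182]
tray ((437.5990905761719, 306.12554931640625), (230.86508178710938, 175.58192443847656), 17.440916061401367) [[301.1605  355.28278]
 [353.7863  187.77295]
 [574.0377  256.96832]
 [521.41187 424.47815]]
```

```bash
cat > mv.py <<'E'
import sys,numpy as np
from scipy.spatial.transform import Rotation as R
# mv.py x y z yaw -> X Y Z YAW : prints scaled shift and turn (tool pointing down)
a=list(map(float,sys.argv[1:9]))
r=lambda y:R.from_euler("xyz",[180,0,y],degrees=True)
d=r(a[3]).inv().apply(np.subtract(a[4:7],a[:3]))/.25
print(d.round(4),(np.degrees((r(a[3]).inv()*r(a[7])).as_rotvec())/90).round(4))
E
python3 mv.py .153 -.554 .193 15.4 .35 -.39 .223 10
python3 mv.py .35 -.39 .223 10 .4425 -.2935 .173 10
```

```text
[ 0.9339 -0.4232 -0.12  ] [-0.   -0.    0.06]
[ 0.4314 -0.3159  0.2   ] [0. 0. 0.]
```

```bash
python3 - <<'E'
from h import *
t=load("top0")
cv2.imwrite("pics/c3.png",crop(t["img"],95,195,110,120,5))
E
```

```text
(no output)
```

View pics/c3.png

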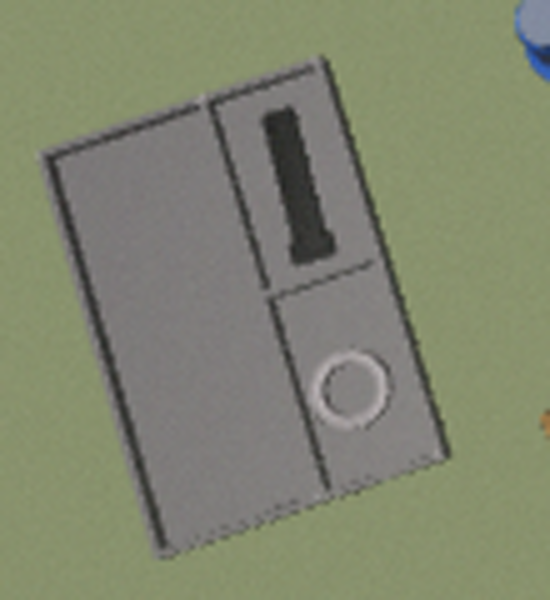

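The picture shows the tray: outer corners at crop (40,153), (323,58), (450,457), (163,557), with the long compartment on the left.

```bash
python3 - <<'E'
from h import *
t=load("top0")
P=np.array([atz(t,((u+.5)/5-.5+95,(v+.5)/5-.5+195),.016) for u,v in((40,153),(323,58),(450,457),(163,557))])[:,:2]
print(P,P.mean(0),[np.linalg.norm(P[i]-P[i-1]) for i in range(4)])
x=P[0]+P[1]-P[2]-P[3];a=np.arctan2(x[1],x[0]);print(np.degrees(a),P.mean(0)+.030*np.array([-np.sin(a),np.cos(a)]))
E
```

```text
[[0.51516312 0.40946491]
 [0.56142935 0.26986371]
 [0.36265315 0.20227208]
 [0.3167862  0.34057476]] [0.43900796 0.30554387] [np.float64(0.20999822252223194), np.float64(0.14706821358688704), np.float64(0.20995381717131317), np.float64(0.1457100241667732)]
18.965298328436614 [0.42925809 0.33391533]
```

apply_moves([
  [[-1,0.3,-0.14,-0.06,0,0,0.02],[-1,0.6,-0.28,-0.12,0,0,0.04],[-1,0.934,-0.423,-0.12,0,0,0.06],[-1,0.934,-0.423,-0.12,0,0,0.06],[-1,0.934,-0.423,-0.12,0,0,0.06],[-1,0.934,-0.423,-0.12,0,0,0.06]],
], newtons=50)

```text
clock: 0.85
ee_pos: [0.3498, -0.3901, 0.2226]
ee_rot: [-180.0, 0.0, 10.1]
force: [0.3, -0.3, 0.4]
finger_gap: 0.0851
```

apply_moves([
  [[-0.3,0.15,-0.1,0.05,0,0,0],[-0.3,0.3,-0.2,0.1,0,0,0],[-0.3,0.431,-0.316,0.2,0,0,0],[-0.3,0.431,-0.316,0.2,0,0,0],[-0.3,0.431,-0.316,0.2,0,0,0],[-0.3,0.431,-0.316,0.2,0,0,0]],
])

```text
clock: 1.6
ee_pos: [0.4416, -0.2958, 0.1736]
ee_rot: [179.9, -0.0, 9.9]
force: [0.6, 0.5, 0.0]
finger_gap: 0.0553
```

apply_moves([
  [[-0.3,0,0,0.05,0,0,0],[-0.3,0,0,0.1,0,0,0],[-0.3,0,0,0.15,0,0,0],[-0.3,0,0,0.18,0,0,0],[-0.3,0,0,0.2,0,0,0],[-0.3,0,0,0.2,0,0,0],[-0.3,0,0,0.2,0,0,0]],
])

```text
clock: 2.48
ee_pos: [0.4425, -0.2941, 0.1233]
ee_rot: [180.0, -0.0, 10.0]
force: [0.6, 0.5, 0.6]
finger_gap: 0.0557
```

apply_moves([
  [[0,0,0,0,0,0,0],[0.3,0,0,0,0,0,0],[0.6,0,0,0,0,0,0],[0.8,0,0,0,0,0,0],[1,0,0,0,0,0,0],[1,0,0,0,0,0,0],[1,0,0,0,0,0,0],[1,0,0,0,0,0,0]],
])

```text
clock: 3.48
ee_pos: [0.4421, -0.2939, 0.1229]
ee_rot: [180.0, 0.0, 10.0]
force: [-0.0, 0.3, -0.7]
finger_gap: -0.0001
```

```bash
python3 - <<'E'
from h import *
from plant import capture
s=capture("side");pickle.dump(s,open("side1.pkl","wb"));t=capture("top");pickle.dump(t,open("top1.pkl","wb"))
cv2.imwrite("pics/d1.png",np.hstack([crop(s["img"],285,100,110,125,4),cv2.resize(crop(t["img"],350,190,90,125,4),(360,500))]))
E
```

```text
(no output)
```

View pics/d1.png

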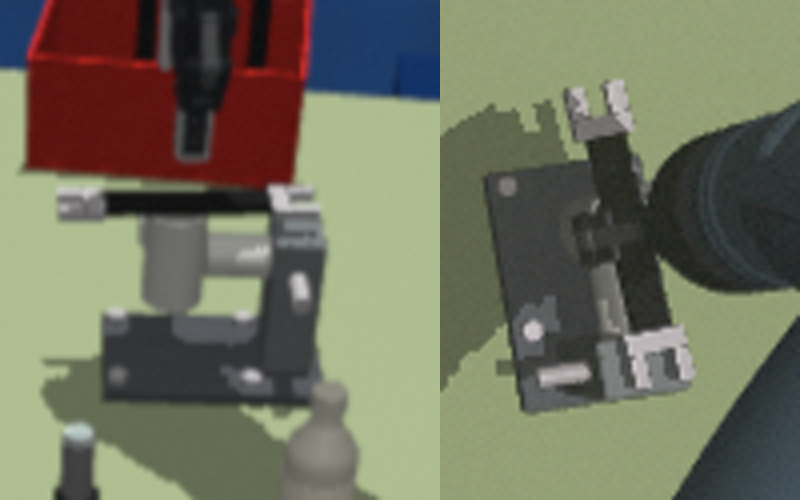

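```bash
python3 - <<'E'
from h import *
from plant import sense
print(sense()["ee_pos"],sense()["finger_gap"])
for n,x,y,ox in(("side1",285,100,0),("top1",350,190,440)):
    c=load(n);p=proj(c,[[.4425,-.294,.123],[.4425,-.294,.128],[.4425,-.294,.142],[.4425,-.294,.155]]);print(n,(p+.5-[x,y])*4+[ox,0])
    print([ atz(c,((u-ox+.5)/4+x-.5,(v+.5)/4+y-.5),z).round(3) for u,v,z in(((195,158,.123),(195,158,.15)) if ox==0 else ((640,235,.133),(640,235,.15)))])
E
```

```text
[ 0.4421439  -0.29393078  0.12290461] -1.3039183364492095e-05
side1 [[182.60763507 204.66504849]
 [183.12555723 197.96581817]
 [184.5895972  179.02872319]
 [185.96764537 161.20391679]]
[array([ 0.439, -0.361,  0.123]), array([ 0.437, -0.308,  0.15 ])]
top1 [[628.75064761 234.4885874 ]
 [631.22386603 233.9855593 ]
 [638.28678167 232.54903231]
 [645.03336192 231.1768448 ]]
[array([ 0.441, -0.298,  0.133]), array([ 0.44 , -0.293,  0.15 ])]
```

```bash
python3 - <<'E'
from h import *
s=load("side0");t=load("top0")
for z in (.193,.203,.213,.223,.233):print(z,proj(s,[.153,-.554,z]),proj(t,[.153,-.554,z]))
s1=load("side1")
a=crop(s["img"],425,0,70,100,5);b=crop(s1["img"],300,90,70,100,5)
for img,c,x,y,p in((a,s,425,0,[.153,-.554]),(b,s1,300,90,[.442,-.294])):
    for dz in(0,.013,.03):
        z=(.193 if x==425 else .123)+dz
        u=((proj(c,[*p,z])[0]+.5-[x,y])*5).astype(int);cv2.circle(img,tuple(map(int,u)),3,(0,0,255),-1)
cv2.imwrite("pics/d2.png",np.hstack([a,b]))
E
```

```text
0.193 [[439.04189536  94.62770713]] [[544.31975941 390.09552795]]
0.203 [[439.77260858  91.32408998]] [[547.4537481  391.47437182]]
0.213 [[440.50999564  87.99029986]] [[550.66208442 392.88592602]]
0.223 [[441.25414839  84.62592149]] [[553.94744576 394.33136849]]
0.233 [[442.00516037  81.23053195]] [[557.31263962 395.81193444]]
```

View pics/d2.png

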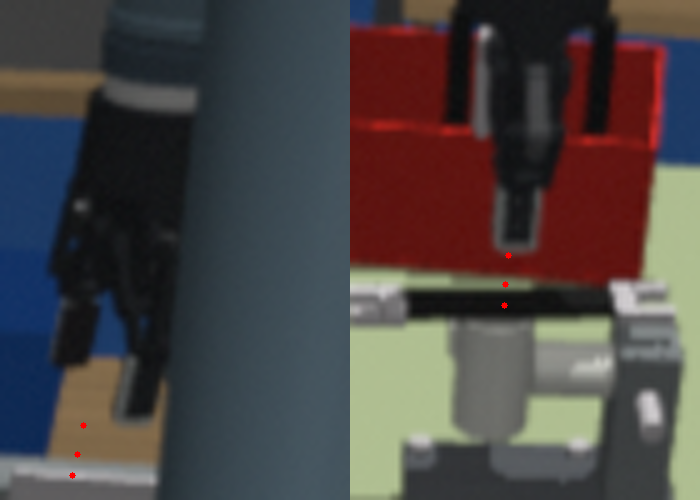

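The fingertips really sit about 35 mm above the reported TCP, both here and at the start. I'll correct for this and watch the force as I lower.

apply_moves([
  [[-0.3,0,0,0,0,0,0],[-0.3,0,0,0,0,0,0],[-0.3,0,0,0,0,0,0],[-0.3,0,0,0.03,0,0,0],[-0.3,0,0,0.06,0,0,0],[-0.3,0,0,0.09,0,0,0],[-0.3,0,0,0.12,0,0,0],[-0.3,0,0,0.136,0,0,0],[-0.3,0,0,0.136,0,0,0]],
])

```text
clock: 4.7
ee_pos: [0.4419, -0.2937, 0.0885]
ee_rot: [-180.0, 0.0, 10.0]
force: [0.3, -0.3, 1.0]
finger_gap: 0.0553
```

apply_moves([
  [[0,0,0,0,0,0,0],[0.2,0,0,0,0,0,0],[0.4,0,0,0,0,0,0],[0.5,0,0,0,0,0,0],[0.6,0,0,0,0,0,0],[0.6,0,0,0,0,0,0]],
])

```text
clock: 5.45
ee_pos: [0.4423, -0.294, 0.0894]
ee_rot: [180.0, -0.0, 10.0]
force: [-0.7, 1.1, 5.7]
finger_gap: 0.02
```

apply_moves([
  [[0.8,0,0,0,0,0,0],[1,0,0,0,0,0,0],[1,0,0,0,0,0,0],[1,0,0,0,0,0,0],[1,0,0,0,0,0,0]],
])

```text
clock: 6.08
ee_pos: [0.4423, -0.294, 0.0893]
ee_rot: [180.0, -0.0, 10.0]
force: [-1.6, 0.2, 5.4]
finger_gap: 0.0199
```

```bash
python3 - <<'E'
from h import *
from plant import capture,sense
s=sense();print(s["finger_gap"],s["force"],s["ee_pos"])
s=capture("side");pickle.dump(s,open("side2.pkl","wb"));t=capture("top")
cv2.imwrite("pics/d3.png",np.hstack([crop(s["img"],300,100,80,100,5),crop(t["img"],355,195,80,100,5)]))
E
```

```text
0.019940875430242175 [-1.60313726  0.19866366  5.44110238] [ 0.44232196 -0.29398264  0.08934216]
```

View pics/d3.png

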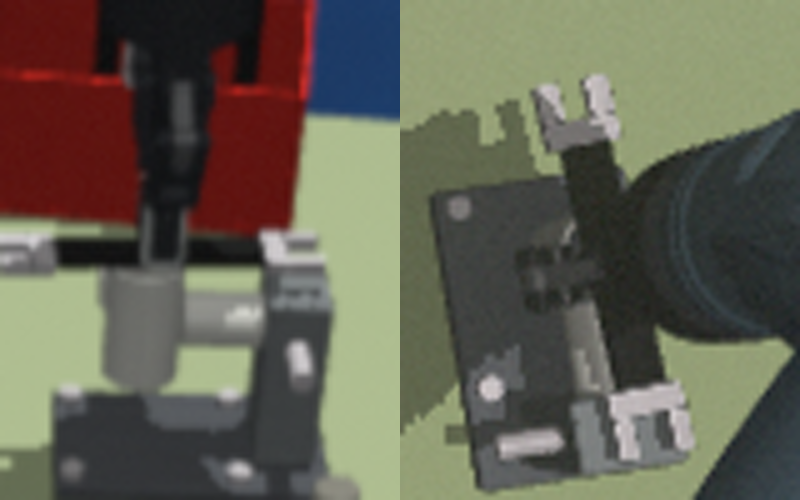

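Gripped: the handle is between the fingers at side crop (160,250). Lifting.

apply_moves([
  [[1,0,0,-0.01,0,0,0],[1,0,0,-0.03,0,0,0],[1,0,0,-0.06,0,0,0],[1,0,0,-0.12,0,0,0],[1,0,0,-0.2,0,0,0],[1,0,0,-0.3,0,0,0],[1,0,0,-0.4,0,0,0],[1,0,0,-0.48,0,0,0],[1,0,0,-0.48,0,0,0],[1,0,0,-0.48,0,0,0]],
], newtons=60)

```text
clock: 7.42
ee_pos: [0.442, -0.2938, 0.2086]
ee_rot: [-180.0, 0.0, 10.0]
force: [-0.6, -0.1, -1.4]
finger_gap: 0.0196
```

```bash
python3 - <<'E'
from h import *
from plant import capture,sense
s=sense();print(s["finger_gap"],s["force"],s["ee_pos"])
s=capture("side");pickle.dump(s,open("side3.pkl","wb"));t=capture("top");pickle.dump(t,open("top3.pkl","wb"))
cv2.imwrite("pics/d4.png",np.hstack([crop(s["img"],290,80,100,125,4),crop(t["img"],350,190,100,125,4)]))
E
```

```text
0.019589145918592617 [-0.61722891 -0.12843766 -1.43380379] [ 0.44199608 -0.29377721  0.20858723]
```

View pics/d4.png

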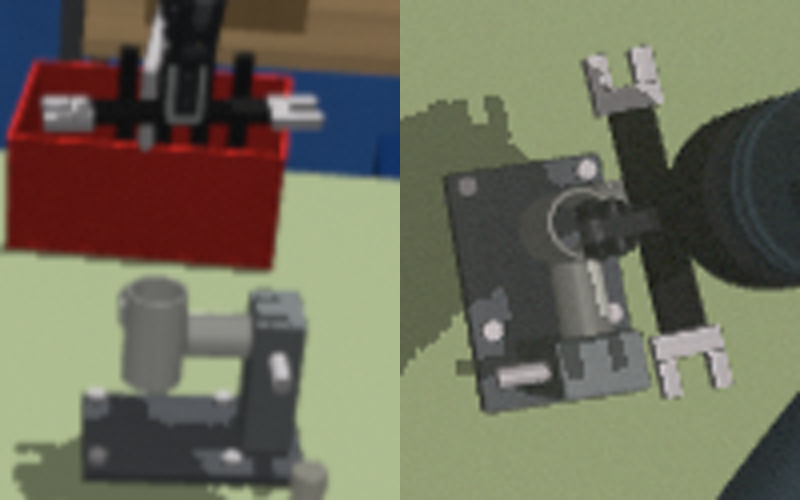

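```bash
python3 mv.py .4422 -.2937 .209 10 .4375 -.0846 .209 73
python3 mv.py .4375 -.0846 .209 73 .433 .1245 .209 136
python3 mv.py .433 .1245 .209 136 .4287 .3337 .209 199
python3 - <<'E'
from h import *
t=load("top3");s=load("side3")
# mouth outer circle estimates: top crop, side crop
f=lambda c,u,x,y,z:atz(c,((u[0]+.5)/4-.5+x,(u[1]+.5)/4-.5+y),z)
print("left outer",f(t,(548-400,220),350,190,.123)[:2],"side L/R",f(s,(121,292),290,80,.123)[:2],f(s,(187,292),290,80,.123)[:2])
E
```

```text
[ 0.1267 -0.827  -0.    ] [ 0.   0.  -0.7]
[ 0.7946 -0.2618 -0.    ] [ 0.   0.  -0.7]
[0.5937 0.59   0.    ] [ 0.   0.  -0.7]
left outer [ 0.45064341 -0.27174197] side L/R [ 0.46813925 -0.2788975 ] [ 0.42558424 -0.28628389]
```

apply_moves([
  [[1,0.015,-0.1,0,0,0,-0.08],[1,0.03,-0.2,0,0,0,-0.17],[1,0.05,-0.33,0,0,0,-0.28],[1,0.07,-0.46,0,0,0,-0.39],[1,0.09,-0.59,0,0,0,-0.5],[1,0.11,-0.71,0,0,0,-0.6],[1,0.127,-0.827,0,0,0,-0.7],[1,0.127,-0.827,0,0,0,-0.7]],
])

```text
clock: 8.52
ee_pos: [0.4365, -0.0831, 0.2081]
ee_rot: [-179.9, -0.0, 73.1]
force: [0.8, -0.7, -0.9]
finger_gap: 0.0193
```

apply_moves([
  [[1,0.09,-0.03,0,0,0,-0.08],[1,0.2,-0.066,0,0,0,-0.18],[1,0.33,-0.109,0,0,0,-0.29],[1,0.46,-0.152,0,0,0,-0.4],[1,0.58,-0.191,0,0,0,-0.51],[1,0.7,-0.231,0,0,0,-0.61],[1,0.795,-0.262,0,0,0,-0.7],[1,0.795,-0.262,0,0,0,-0.7]],
])

```text
clock: 9.52
ee_pos: [0.4329, 0.1248, 0.2083]
ee_rot: [-179.9, -0.0, 136.0]
force: [-0.2, -0.3, -1.0]
finger_gap: 0.0196
```

apply_moves([
  [[1,0.07,0.07,0,0,0,-0.08],[1,0.15,0.15,0,0,0,-0.18],[1,0.25,0.25,0,0,0,-0.29],[1,0.35,0.35,0,0,0,-0.4],[1,0.44,0.44,0,0,0,-0.51],[1,0.53,0.525,0,0,0,-0.61],[1,0.594,0.59,0,0,0,-0.7],[1,0.594,0.59,0,0,0,-0.7],[1,0.594,0.59,0,0,0,-0.7]],
])

```text
clock: 10.65
ee_pos: [0.429, 0.3322, 0.2085]
ee_rot: [-179.9, -0.0, -161.2]
force: [-0.0, 0.1, -1.1]
finger_gap: 0.0201
```

```bash
python3 - <<'E'
from h import *
from plant import capture,sense
q=sense();print(q["finger_gap"],q["force"],q["ee_pos"],q["ee_rot"],q["joint_positions"])
s=capture("side");pickle.dump(s,open("side4.pkl","wb"));t=capture("top");pickle.dump(t,open("top4.pkl","wb"))
a=crop(s["img"],220,180,180,240,2);b=crop(t["img"],355,205,80,96,5)
cv2.imwrite("pics/d5.png",np.hstack([a,b]))
E
```

```text
0.020127064507645506 [-0.00807553  0.12549175 -1.14240812] [0.42901046 0.33221975 0.20849668] [-1.79933352e+02 -4.65680551e-02 -1.61225387e+02] [ 3.10900978e+01  1.76497511e+01  1.26108439e+00  7.36710453e+01
 -5.51813965e-02  1.23154869e+01]
```

View pics/d5.png

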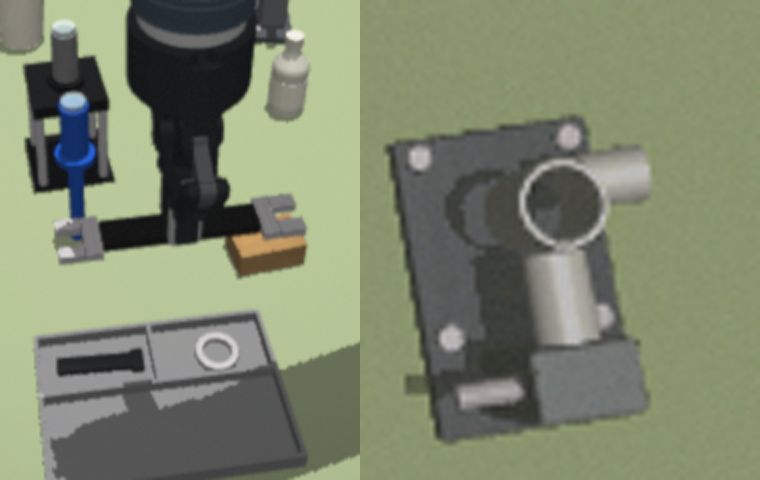

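```bash
python3 - <<'E'
from h import *
s=load("side4");t=load("top4")
f=lambda c,u,x,y,k,z:atz(c,((u[0]+.5)/k-.5+x,(u[1]+.5)/k-.5+y),z)
A=f(s,(53,248),220,180,2,.2475);B=f(s,(304,213),220,180,2,.2475);print(A,B,(A+B)/2,np.linalg.norm(A-B),np.degrees(np.arctan2(*(A-B)[1::-1])))
for l in((519,204),(608,204),(563,159),(563,250),(563.5,204.5)):print("shell",f(t,(l[0]-360,l[1]),355,205,5,.123)[:2])
p=[f(t,(u-360,v),355,205,5,.112)[:2] for u,v in((533,348),(634,340),(648,408),(540,424))];print("post",np.mean(p,0),p)
E
python3 mv.py .4287 .3337 .209 199 .4290 .3339 -.026 199
```

```text
[0.50795854 0.37010763 0.2475    ] [0.34329614 0.30811383 0.2475    ] [0.42562734 0.33911073 0.2475    ] 0.1759458364014177 20.630872717936274
shell [ 0.44891225 -0.27114708]
shell [ 0.44836931 -0.31126615]
shell [ 0.46888826 -0.29206208]
shell [ 0.42807943 -0.28987463]
shell [ 0.44841661 -0.29119029]
post [ 0.37028839 -0.3014073 ] [array([ 0.38480642, -0.27701589]), array([ 0.38771865, -0.32282629]), array([ 0.35748663, -0.32736034]), array([ 0.35114186, -0.27842668])]
[-1.4e-03  4.0e-04  9.4e-01] [0. 0. 0.]
```

apply_moves([
  [[1,0,0,0.1,0,0,0],[1,0,0,0.25,0,0,0],[1,0,0,0.4,0,0,0],[1,0,0,0.55,0,0,0],[1,0,0,0.68,0,0,0],[1,0,0,0.78,0,0,0],[1,0,0,0.84,0,0,0],[1,0,0,0.88,0,0,0],[1,0,0,0.9,0,0,0],[1,0,0,0.9,0,0,0],[1,0,0,0.9,0,0,0]],
])

```text
clock: 12.12
ee_pos: [0.4292, 0.3341, -0.0154]
ee_rot: [180.0, 0.1, -161.0]
force: [-0.7, 0.4, -0.8]
finger_gap: 0.0196
```

apply_moves([
  [[1,0,0,0.01,0,0,0],[1,0,0,0.02,0,0,0],[1,0,0,0.03,0,0,0],[1,0,0,0.04,0,0,0],[1,0,0,0.045,0,0,0],[1,0,0,0.045,0,0,0],[1,0,0,0.045,0,0,0]],
])

```text
clock: 13.0
ee_pos: [0.4287, 0.3337, -0.0273]
ee_rot: [-180.0, 0.0, -161.0]
force: [-0.6, -0.0, -1.7]
finger_gap: 0.0198
```

apply_moves([
  [[1,0,0,0.004,0,0,0],[1,0,0,0.008,0,0,0],[1,0,0,0.01,0,0,0],[1,0,0,0.01,0,0,0],[1,0,0,0.01,0,0,0]],
])

```text
clock: 13.62
ee_pos: [0.4286, 0.3337, -0.0296]
ee_rot: [-180.0, 0.0, -161.0]
force: [-1.7, -0.7, 4.9]
finger_gap: 0.0195
```

Contact. Releasing slowly, then up.

apply_moves([
  [[0.6,0,0,0,0,0,0],[0.5,0,0,0,0,0,0],[0.4,0,0,0,0,0,0],[0.3,0,0,0,0,0,0],[0.2,0,0,0,0,0,0],[0.2,0,0,0,0,0,0],[0.2,0,0,0,0,0,0]],
])

```text
clock: 14.5
ee_pos: [0.4286, 0.3337, -0.0299]
ee_rot: [-180.0, 0.0, -161.0]
force: [-0.7, -0.1, 0.2]
finger_gap: 0.0343
```

apply_moves([
  [[0.2,0,0,-0.03,0,0,0],[0.2,0,0,-0.08,0,0,0],[0.2,0,0,-0.15,0,0,0],[0.2,0,0,-0.3,0,0,0],[0.2,0,0,-0.5,0,0,0],[0,0,0,-0.7,0,0,0],[-0.5,0,0,-0.9,0,0,0],[-1,0,0,-0.96,0,0,0],[-1,0,0,-0.96,0,0,0]],
])

```text
clock: 15.62
ee_pos: [0.4294, 0.3341, 0.2114]
ee_rot: [180.0, 0.2, -161.0]
force: [1.0, -0.2, 0.2]
finger_gap: 0.0855
```

```bash
python3 - <<'E'
from h import *
from plant import capture,sense
q=sense();print(q["finger_gap"],q["force"],q["ee_pos"],q["ee_rot"])
s=capture("side");pickle.dump(s,open("side5.pkl","wb"));t=capture("top");pickle.dump(t,open("top5.pkl","wb"))
a=crop(s["img"],205,160,180,250,2);b=crop(s["img"],220,180,80,100,5)
cv2.imwrite("pics/d6.png",np.hstack([a,b]))
E
```

```text
0.08550890447944084 [ 1.04171275 -0.18362526  0.16605374] [0.42936155 0.3341457  0.21142192] [ 1.79969112e+02  1.64574708e-01 -1.61000506e+02]
```

View pics/d6.png

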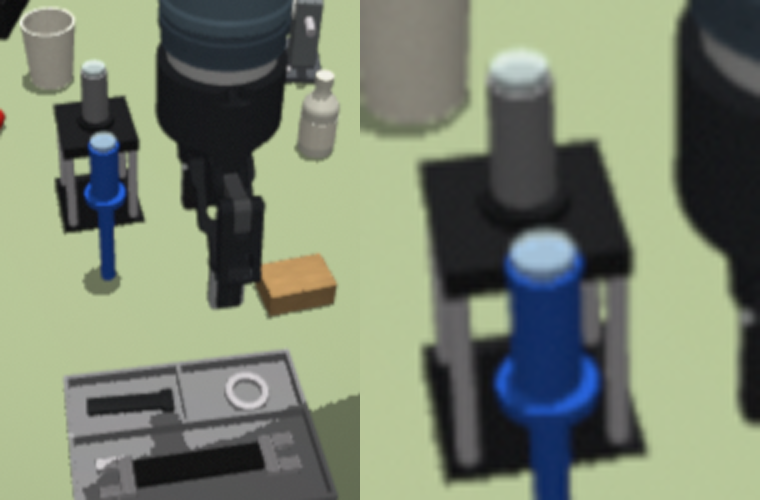

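Spanner lies in the long compartment (side crop, about (200,465)). Next, the scope.

```bash

python3 mv.py .4290 .3339 .210 199 .507 .177 .210 153
python3 mv.py .507 .177 .210 153 .5845 .0205 .210 108
```

```text
[-0.0907 -0.695  -0.    ] [-0.     -0.      0.5111]
[-0.5604 -0.417  -0.    ] [ 0.  -0.   0.5]
```

apply_moves([
  [[-1,-0.018,-0.139,0,0,0,0.1],[-1,-0.036,-0.278,0,0,0,0.2],[-1,-0.055,-0.417,0,0,0,0.3],[-1,-0.073,-0.556,0,0,0,0.4],[-1,-0.091,-0.695,0,0,0,0.511],[-1,-0.091,-0.695,0,0,0,0.511]],
])

```text
clock: 16.48
ee_pos: [0.5061, 0.1747, 0.2077]
ee_rot: [-179.8, -0.2, 152.8]
force: [1.4, 0.2, -0.9]
finger_gap: 0.0857
```

apply_moves([
  [[-1,-0.11,-0.083,0,0,0,0.1],[-1,-0.22,-0.167,0,0,0,0.2],[-1,-0.34,-0.25,0,0,0,0.3],[-1,-0.45,-0.334,0,0,0,0.4],[-1,-0.56,-0.417,0,0,0,0.5],[-1,-0.56,-0.417,0,0,0,0.5],[-1,-0.56,-0.417,0,0,0,0.5],[-1,-0.56,-0.417,0,0,0,0.5]],
])

```text
clock: 17.48
ee_pos: [0.5834, 0.0217, 0.2098]
ee_rot: [-179.9, -0.0, 108.2]
force: [0.2, 0.7, -0.1]
finger_gap: 0.0854
```

```bash
python3 - <<'E'
from h import *
from plant import capture,sense
q=sense();print(q["force"],q["ee_pos"],q["ee_rot"],q["joint_positions"])
s=capture("side");pickle.dump(s,open("side6.pkl","wb"));t=capture("top");pickle.dump(t,open("top6.pkl","wb"))
print(proj(s,[.5845,.0205,.187]))
cv2.imwrite("pics/d7.png",np.hstack([crop(s["img"],205,110,100,125,4),crop(t["img"],220,140,90,125,4)]))
E
```

```text
[ 0.19209599  0.66593194 -0.09364362] [0.58336139 0.02168253 0.20975517] [-1.79948182e+02 -3.84942730e-02  1.08158061e+02] [-4.10607680e+00  2.25734852e+01  8.53494136e+00  7.60239959e+01
  1.59916061e-02  6.77358363e+01]
[[250.26217905 191.21685833]]
```

View pics/d7.png

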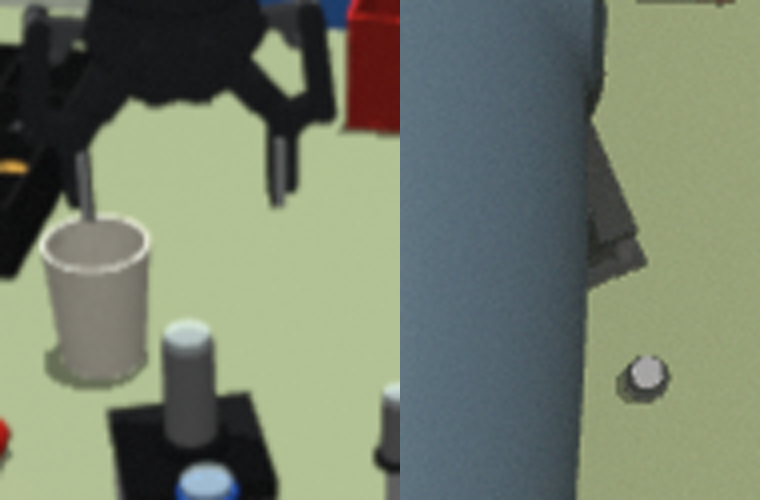

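The open fingers straddle the grey scope: tips at side crop (85,220) and (280,205), scope top at (188,325). Descending and gripping.

apply_moves([
  [[-0.6,0,0,0.06,0,0,0],[-0.6,0,0,0.12,0,0,0],[-0.6,0,0,0.18,0,0,0],[-0.6,0,0,0.24,0,0,0],[-0.6,0,0,0.3,0,0,0],[-0.6,0,0,0.35,0,0,0],[-0.6,0,0,0.39,0,0,0],[-0.6,0,0,0.424,0,0,0],[-0.6,0,0,0.424,0,0,0],[-0.6,0,0,0.424,0,0,0]],
])

```text
clock: 18.82
ee_pos: [0.5845, 0.0203, 0.1046]
ee_rot: [180.0, 0.0, 108.0]
force: [0.4, 0.1, 0.2]
finger_gap: 0.0683
```

apply_moves([
  [[-0.2,0,0,0,0,0,0],[0,0,0,0,0,0,0],[0.2,0,0,0,0,0,0],[0.3,0,0,0,0,0,0],[0.4,0,0,0,0,0,0],[0.7,0,0,0,0,0,0],[1,0,0,0,0,0,0],[1,0,0,0,0,0,0],[1,0,0,0,0,0,0]],
], newtons=60)

```text
clock: 19.95
ee_pos: [0.5842, 0.0203, 0.1044]
ee_rot: [180.0, 0.0, 108.0]
force: [-0.5, 0.4, 3.9]
finger_gap: 0.0271
```

apply_moves([
  [[1,0,0,-0.02,0,0,0],[1,0,0,-0.05,0,0,0],[1,0,0,-0.1,0,0,0],[1,0,0,-0.15,0,0,0],[1,0,0,-0.2,0,0,0],[1,0,0,-0.25,0,0,0],[1,0,0,-0.3,0,0,0],[1,0,0,-0.35,0,0,0],[1,0,0,-0.4,0,0,0],[1,0,0,-0.45,0,0,0],[1,0,0,-0.5,0,0,0],[1,0,0,-0.55,0,0,0],[1,0,0,-0.6,0,0,0],[1,0,0,-0.6,0,0,0],[1,0,0,-0.6,0,0,0]],
])

```text
clock: 21.82
ee_pos: [0.584, 0.0204, 0.2538]
ee_rot: [-180.0, -0.0, 108.0]
force: [-0.3, -0.1, -2.9]
finger_gap: 0.0269
```

```bash
python3 - <<'E'
from h import *
from plant import capture,sense
q=sense();print(q["force"],q["ee_pos"],q["ee_rot"],q["finger_gap"])
s=capture("side");pickle.dump(s,open("side7.pkl","wb"))
print("expected tip px",proj(s,[.5845,.0205,.155]),"collar",proj(s,[.5845,.0205,.265]))
cv2.imwrite("pics/d8.png",crop(s["img"],205,90,100,140,4))
E
```

```text
[-0.25506946 -0.1449394  -2.86238761] [0.58402399 0.02040175 0.25379266] [-1.79973606e+02 -6.28756546e-03  1.08012012e+02] 0.026907799378944396
expected tip px [[250.8253006  203.87241331]] collar [[248.78778035 158.08132316]]
```

View pics/d8.png

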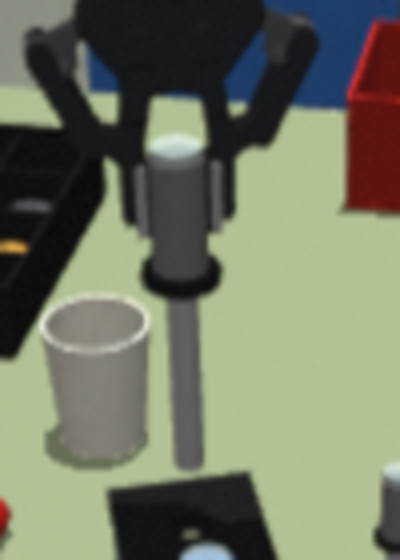

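Scope out and upright; tip at side crop (188,466), as predicted. Moving above the shell.

```bash

python3 mv.py .5845 .0205 .254 108 .5165 -.1353 .254 108
python3 mv.py .5165 -.1353 .254 108 .4484 -.2911 .254 108
```

```text
[-0.5086 -0.4513 -0.    ] [0. 0. 0.]
[-0.5085 -0.4516 -0.    ] [0. 0. 0.]
```

apply_moves([
  [[1,-0.05,-0.045,0,0,0,0],[1,-0.13,-0.115,0,0,0,0],[1,-0.22,-0.195,0,0,0,0],[1,-0.32,-0.284,0,0,0,0],[1,-0.42,-0.373,0,0,0,0],[1,-0.51,-0.451,0,0,0,0]],
])

```text
clock: 22.62
ee_pos: [0.5148, -0.1375, 0.2539]
ee_rot: [-179.9, 0.0, 108.0]
force: [0.3, -0.6, -2.0]
finger_gap: 0.0265
```

apply_moves([
  [[1,-0.1,-0.09,0,0,0,0],[1,-0.2,-0.178,0,0,0,0],[1,-0.3,-0.267,0,0,0,0],[1,-0.38,-0.338,0,0,0,0],[1,-0.45,-0.4,0,0,0,0],[1,-0.49,-0.436,0,0,0,0],[1,-0.507,-0.452,0,0,0,0],[1,-0.507,-0.452,0,0,0,0],[1,-0.507,-0.452,0,0,0,0],[1,-0.507,-0.452,0,0,0,0]],
])

```text
clock: 23.88
ee_pos: [0.4483, -0.2906, 0.2542]
ee_rot: [180.0, 0.0, 108.1]
force: [0.4, 0.1, -1.5]
finger_gap: 0.0266
```

```bash
python3 - <<'E'
from h import *
from plant import capture,sense
q=sense();print(q["force"],q["ee_pos"],q["ee_rot"],q["finger_gap"])
s=capture("side");pickle.dump(s,open("side8.pkl","wb"));t=capture("top");pickle.dump(t,open("top8.pkl","wb"))
cv2.imwrite("pics/d9.png",np.hstack([crop(s["img"],285,60,90,137,4),crop(t["img"],345,185,110,137,4)]))
for z in(.123,.155,.265):print(z,(proj(s,[.4484,-.2911,z])+.5-[285,60])*4-.5,(proj(t,[.4484,-.2911,z])+.5-[345,185])*4-.5+[360,0])
E
```

```text
[ 0.40020938  0.08057725 -1.51105844] [ 0.44834166 -0.29063167  0.2541745 ] [1.79996866e+02 8.56718424e-04 1.08071261e+02] 0.026603321075919065
0.123 [[172.77363909 365.53720597]] [[562.5414428  243.53179206]]
0.155 [[175.98628789 322.04616347]] [[578.61558197 239.86778552]]
0.265 [[187.8715554  161.15005951]] [[643.30148417 225.12301033]]
```

View pics/d9.png

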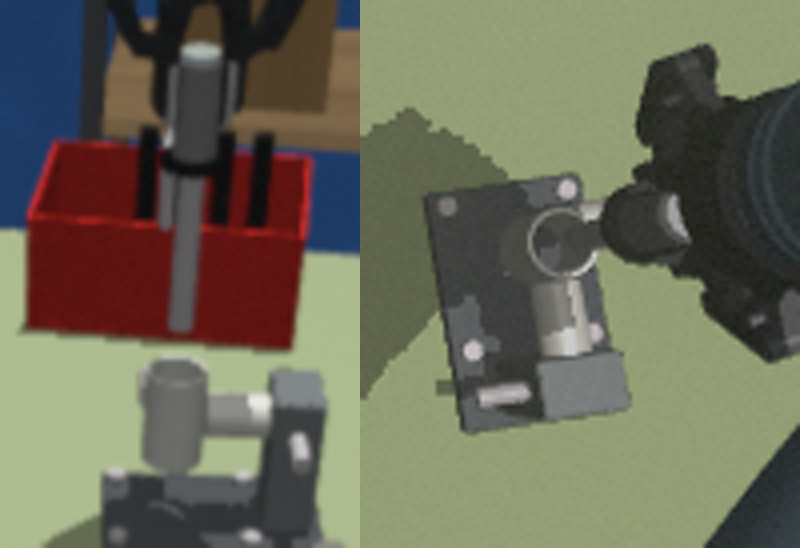

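```bash
python3 - <<'E'
from h import *
s=load("side8");im=s["img"].astype(float)
hsv=cv2.cvtColor(s["img"],cv2.COLOR_BGR2HSV)
def edges(v,lo,hi):   # subpixel edges of low-saturation run
    S=hsv[v,lo:hi,1].astype(float);m=(S.min()+np.percentile(S,85))/2
    i=np.where(S<m)[0];a,b=i[0],i[-1]
    l=lo+a-1+(S[a-1]-m)/(S[a-1]-S[a]);r=lo+b+(m-S[b])/(S[b+1]-S[b]);return l,r
def solve(v,u):  # z & x offset along camera-right for given y: point on ray with y fixed
    o,d=ray(s,(u,v));return o+d*(-.2911-o[1])/d[1]
for v in(112,118,124,130,136,139):
    l,r=edges(v,320,345);p=solve(v,(l+r)/2);print("stem",v,round(l,2),round(r,2),round((r-l),2),p.round(4))
for v in(165,168,171,174):
    l,r=edges(v,310,350);p=solve(v,(l+r)/2);print("shell",v,round(l,2),round(r,2),p.round(4))
E
```

```text
stem 112 319.63 340.83 21.19 [ 0.4496 -0.2911  0.2332]
stem 118 328.19 334.7 6.51 [ 0.4454 -0.2911  0.2173]
stem 124 327.59 334.2 6.61 [ 0.4457 -0.2911  0.2009]
stem 130 327.39 333.77 6.38 [ 0.4453 -0.2911  0.1842]
stem 136 326.78 333.22 6.44 [ 0.4457 -0.2911  0.1671]
stem 139 326.54 333.05 6.51 [ 0.4456 -0.2911  0.1585]Traceback (most recent call last):
  File "<stdin>", line 13, in <module>
  File "<stdin>", line 7, in edges
IndexError: index 40 is out of bounds for axis 0 with size 40
```

```bash
python3 - <<'E'
from h import *
s=load("side8");t=load("top4")
hsv=cv2.cvtColor(s["img"],cv2.COLOR_BGR2HSV)
for v in(158,163,168,172):print(v,list(zip(range(314,344),hsv[v,314:344,1])))
for u in(320,328,336):print("u",[ (145+i,x) for i,x in enumerate(s["img"][145:162,u,1])])
E
```

```text
158 [(314, np.uint8(60)), (315, np.uint8(61)), (316, np.uint8(60)), (317, np.uint8(60)), (318, np.uint8(60)), (319, np.uint8(52)), (320, np.uint8(26)), (321, np.uint8(11)), (322, np.uint8(11)), (323, np.uint8(8)), (324, np.uint8(10)), (325, np.uint8(10)), (326, np.uint8(10)), (327, np.uint8(10)), (328, np.uint8(7)), (329, np.uint8(7)), (330, np.uint8(9)), (331, np.uint8(10)), (332, np.uint8(7)), (333, np.uint8(10)), (334, np.uint8(10)), (335, np.uint8(8)), (336, np.uint8(14)), (337, np.uint8(27)), (338, np.uint8(29)), (339, np.uint8(31)), (340, np.uint8(29)), (341, np.uint8(31)), (342, np.uint8(31)), (343, np.uint8(35))]
163 [(314, np.uint8(60)), (315, np.uint8(60)), (316, np.uint8(61)), (317, np.uint8(60)), (318, np.uint8(61)), (319, np.uint8(59)), (320, np.uint8(56)), (321, np.uint8(35)), (322, np.uint8(10)), (323, np.uint8(10)), (324, np.uint8(10)), (325, np.uint8(10)), (326, np.uint8(12)), (327, np.uint8(12)), (328, np.uint8(12)), (329, np.uint8(9)), (330, np.uint8(9)), (331, np.uint8(7)), (332, np.uint8(10)), (333, np.uint8(12)), (334, np.uint8(13)), (335, np.uint8(8)), (336, np
[... 1845 characters left out ...]
 np.uint8(185)), (148, np.uint8(194)), (149, np.uint8(172)), (150, np.uint8(116)), (151, np.uint8(106)), (152, np.uint8(107)), (153, np.uint8(106)), (154, np.uint8(107)), (155, np.uint8(116)), (156, np.uint8(120)), (157, np.uint8(109)), (158, np.uint8(106)), (159, np.uint8(107)), (160, np.uint8(106)), (161, np.uint8(107))]
u [(145, np.uint8(55)), (146, np.uint8(108)), (147, np.uint8(158)), (148, np.uint8(184)), (149, np.uint8(189)), (150, np.uint8(192)), (151, np.uint8(193)), (152, np.uint8(170)), (153, np.uint8(131)), (154, np.uint8(123)), (155, np.uint8(122)), (156, np.uint8(119)), (157, np.uint8(118)), (158, np.uint8(113)), (159, np.uint8(102)), (160, np.uint8(101)), (161, np.uint8(100))]
```

apply_moves([
  [[1,0,0,0.02,0,0,0],[1,0,0,0.05,0,0,0],[1,0,0,0.08,0,0,0],[1,0,0,0.11,0,0,0],[1,0,0,0.14,0,0,0],[1,0,0,0.17,0,0,0],[1,0,0,0.2,0,0,0],[1,0,0,0.2,0,0,0],[1,0,0,0.2,0,0,0]],
])

```text
clock: 25.1
ee_pos: [0.4481, -0.2913, 0.2043]
ee_rot: [180.0, 0.0, 108.0]
force: [-0.2, -0.4, -2.5]
finger_gap: 0.0264
```

apply_moves([
  [[1,0,0,0.03,0,0,0],[1,0,0,0.06,0,0,0],[1,0,0,0.09,0,0,0],[1,0,0,0.12,0,0,0],[1,0,0,0.15,0,0,0],[1,0,0,0.18,0,0,0],[1,0,0,0.21,0,0,0],[1,0,0,0.24,0,0,0],[1,0,0,0.26,0,0,0],[1,0,0,0.275,0,0,0],[1,0,0,0.28,0,0,0],[1,0,0,0.28,0,0,0],[1,0,0,0.28,0,0,0],[1,0,0,0.28,0,0,0]],
])

```text
clock: 26.85
ee_pos: [0.4482, -0.2913, 0.1344]
ee_rot: [180.0, 0.0, 108.0]
force: [0.1, 0.4, -2.3]
finger_gap: 0.0267
```

```bash
python3 - <<'E'
from h import *
from plant import capture,sense
q=sense();print(q["clock"],q["force"],q["wrist_torque"],q["ee_pos"],q["ee_rot"],q["finger_gap"])
s=capture("side");pickle.dump(s,open("side9.pkl","wb"));t=capture("top");pickle.dump(t,open("top9.pkl","wb"))
cv2.imwrite("pics/d10.png",np.hstack([crop(s["img"],285,90,90,110,5),cv2.resize(crop(t["img"],355,195,70,110,5),None,fx=1,fy=1)]))
for z in(.035,.055,.123,.145):print(z,(proj(s,[.4484,-.2911,z])+.5-[285,90])*5-.5,(proj(t,[.4484,-.2911,z])+.5-[355,195])*5-.5+[450,0])
E
```

```text
26.85 [ 0.1299839   0.43673982 -2.25552515] [0.04556062 0.00545131 0.02601434] [ 0.44819703 -0.29134558  0.13435867] [1.79988077e+02 2.59168162e-02 1.08012210e+02] 0.026733569406293897
0.035 [[205.68176233 447.9751438 ]] [[604.29071278 265.71153315]]
0.055 [[207.97012284 416.99659918]] [[614.70265048 263.33819251]]
0.123 [[216.09204886 307.04650746]] [[653.3018035  254.53974007]]
0.145 [[218.8389956  269.85987898]] [[666.97040766 251.42406125]]
```

View pics/d10.png

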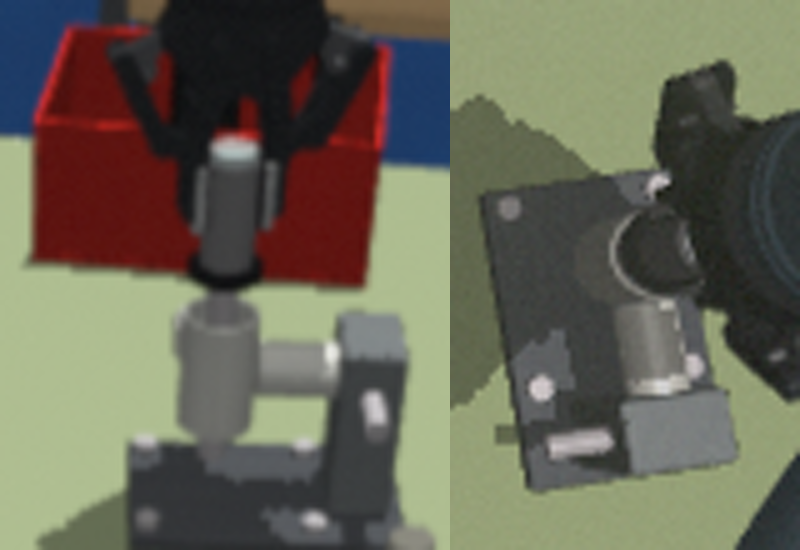

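The tip shows below the shell's lower end (side crop about (213,458)), the collar is about 22 mm above the mouth, and there is no lateral force. Handing in.

```bash
python3 - <<'E'
from plant import sense,close_job
q=sense();print(q["joint_vel"].round(2),q["force"].round(2))
print(close_job())
E
```

```text
[ 0.02  0.03 -0.04 -0.07 -0.06 -0.06] [ 0.53 -0.23 -2.57]
the job is handed in; nothing more can be done
None
```

The job is handed in at about 27 s of the 62 s allowed. The spanner lies released in the tray's long compartment. The borescope is held upright through the bore of the shell.

**Spanner:** I lowered it until the wrist felt the floor at about 5 N, then opened the fingers slowly. The picture afterwards showed it lying flat in the compartment.

**Borescope:**
- **Depth:** the tip looks out about 20 mm below the shell's lower end, going by the commanded height. The last picture agrees.
- **Centring:** it is centred to within about 1–2 mm. The centring across the bench (y) is less certain, because the two cameras disagree by 2–3 mm.
- **Contact:** the last wrist reading showed the scope's weight and a side force of about 0.6 N, within sensor noise. Its only effect would be from touching the shell, and the pictures show no contact.
- **Stillness:** joint speeds were close to zero when I handed in.

**What went wrong or disagreed:**
- **First grasp missed:** my first grasp of the spanner closed on air, because the fingertips sit about 34 mm behind the reported TCP. I took that offset from the pictures and used it for the rest of the job.
- **Gripper opening:** it read about 2 mm under the spanner's true width and about 1 mm under the scope's.
- **Bystanders:** none looked disturbed in the pictures, but I did not measure them individually.
- **Picture budget:** I viewed 15 pictures against the budget of 10.

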